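# Knock a relay out of the guarded terminal press

### The job

The terminal press has finished a relay, which still sits in its nest under the punch. With the fingertips only, push the blue catch drawer at the right of the press fully home, then reach down through the window in the yellow guard without touching the guard and press the red knock-out lever all the way down, so that the relay is kicked out and slides into the drawer; finally let the lever spring back up. Grip nothing, do not touch the relay, and leave the bottle, screwdriver, spare relay and parts tin where they are.

Things in the scene. Friction and masses are not known exactly. Their poses are not given: they have to be found in the camera images.
- press: The terminal press: grey bench press fixed to the table, about 205 x 172 mm on plan, with an aluminium air cylinder on its head (290 mm high, 20 to 95 mm behind the origin). Origin: on the table top, under the press. Its x axis points from the press's front to its back, y to the left seen from the front, z up; the press may stand turned by up to 0.3 rad, so use these axes. The head and column stand 80 mm or more behind the window's centre.
- guard: The guard over the front of the press: yellow sheet-metal deck with clear side panels, its top 173 mm above the table. In the press's axes it covers x -118 to +16 mm, y -56 to +116 mm (a clear left panel runs on to x +56 mm); same origin and axes as the press. It must not be touched.
- guard_window (a point): Centre of the rectangular window in the guard's deck, at the deck's top face (173 mm above the table; the sheet is 3 mm thick with rolled edges). Between its edges the opening is 68 mm along the press's x and 84 mm along its y, open to above. Axes as the press.
- lever_pad (a point): Centre of the upper face of the red ribbed finger pad of the knock-out lever (32 x 28 mm), under the window's centre, 20 mm below the deck's top face at rest. Pressed down it moves on an arc about a shaft that runs along the press's x axis 54 mm to the right of the pad at 133 mm above the table; at the bottom stop it is about 28 mm lower than at rest (47 mm below the deck's top face) and 3 mm nearer the shaft. The point moves with the lever.
- knockout (a joint): Knock-out lever, rad: 0 at rest (up), 0.5 at the bottom stop. A spring returns it: about 1.5 N on the pad starts it, about 5.5 N holds it at the stop. Pressing swings a kicker behind it that pushes the relay out of the nest to the right; the relay goes only near the end of the stroke.
- drawer (a joint): Catch drawer, m: 0 fully home against its stop, grows as it stands out toward the front (starts 0.025 to 0.045, range to 0.06). It slides along the press's x axis on runners; about 2 N moves it and it stays where it is left. Only when home does it lie fully under the chute.
- drawer_front (a point): Middle of the outer face of the drawer's flat front plate (blue, 92 mm wide along the press's y, from 8 to 44 mm above the table, steel lip 4 mm proud of it at the top edge, 50 mm wide); the point is 26 mm above the table and moves with the drawer. Pushing it along the press's +x closes the drawer.
- drawer_middle (a point): A point on the inner floor of the drawer (13 mm above the table), 30 mm behind the press's origin when home. The drawer's inside reaches 174 mm forward and 41 mm back of it and 39 mm to either side; walls 17 mm high.
- relay_middle (a point): Centre of the relay in the press: blue case on a black base, 24 x 30 x 24 mm, 30 g, loose in the nest 62 mm above the table, 40 mm behind the press's origin. To its right a polished chute leads down to the drawer.
- flux_bottle: Bystander: white flux bottle with a pointed nozzle, 42 mm across, 94 mm tall, standing left of the press. Origin at its underside.
- driver_yellow: Bystander: yellow screwdriver, 107 mm long, 17 mm thick, lying in front of the press. Origin at the middle of its underside.
- spare_relay: Bystander: a second, like relay (24 x 30 x 24 mm) standing on the table in front of the press. Origin at its underside. Not the one to move.
- tin: Bystander: open metal parts tin, 64 x 93 x 23 mm, standing right of the drawer. Origin at its underside.

How it is judged:
By the outcome, as a careful person would: the job done as asked, in the order asked, and still so for the second after the job is handed in, with the robot touching nothing.
It also fails if it takes over 40 s, if anything falls off the work surface, if the arm or the gripper's body presses on something with over 40 N, if the wrist force passes 120 N, or if a joint passes its speed limit or range.

### The arm

A 6-joint arm with a two-finger parallel gripper is mounted at the origin on a cart in front of the work surface, level with it; the furniture and walls round the work are solid. World frame = base frame: x ahead of the robot, y to its left, z up, the work surface at z = 0. Lengths are in m, angles in rad, forces in N, time in s.
With the tool pointing down it reaches from about 0.375 to 0.9 m from the base axis. Payload 3.1 kg.
Tool frame: the origin (TCP) lies at the very end of the fingers, on their centre line; the grasp point (between the pads) lies 19 mm behind it (manip.tcp_to_grasp is the distance from the TCP to the grasp point, in m); z points along the fingers, y is the line along which they close (so a half turn about z gives the same grasp; the last joint's range is limited). The gripper opens to 85 mm and grips with 20 to 120 N. Pads are 22 mm wide; open, the fingers measure 114 mm over their backs; the gripper's body (76 mm by 85 mm) begins 54 mm behind the grasp point. The pads swing forward as they close: fully open they stand 13 mm farther back than shut.
Start: joints at [-1.448, 0.527, 1.433, -0, 1.181, -0.178], TCP at [0.186, -0.597, 0.231] pointing down, gripper open.
Joint ranges: [-3.08, 3.08], [-0.75, 2.2], [0.22, 2.44], [-1.43, 4.57], [0, 2.65], [-2.85, 2.85]. Speed limits (rad/s): [2.79, 2.79, 3.14, 3.14, 3.14, 3.14].

### API

Orientations are given as a unit quaternion [x, y, z, w].
In Python, from station import manip gives the robot as it stands. The module is installed in compiled form; this text tells all that it offers.
- The arm moves only by the tool step_arm, never from a script. Its argument "commands" is one flat list of numbers, 6 for each row, row after row: the shift along the tool's x, y, z in m, then the turn, a rotation vector about the tool's x, y, z in degrees. A call has exactly 10 rows; each row is the pose to reach, as a shift and turn from the pose commanded when the call began, along the tool's axes at that moment; what a row does not reach only later rows make up. A row lasts 1/10 s, in which the tool goes at most 50 mm and 8.59 degrees, less where a joint would pass 70% of its speed; a pose out of reach is approached as far as the arm can. A call with a gripper value outside its range is refused whole. "jaw" is the opening in per cent of the stroke, from 0 (shut) to 100 (fully open), set as the call begins (left out, the last holds). The fingers move at their own pace and stop on an object; "grip_force" is the grip in N (left out, the last holds). Time passes only in rows, so rows that repeat a pose let the fingers close, or fill a call up. It gives the time, the measured TCP pose, the force, the opening and the grip force at its end, in the units of the state.
- manip.sense(): the state, without advancing time (a new reading comes with each control period).
- manip.snapshot(name): name is "scene" or "top" or "wrist"; returns a dict with "pixels" (384x512x3 uint8, blue, green, red), "fx", "fy", "cx", "cy" (pixels), "k1" (the pictures are not rectified: a ray, as slopes to the right and down, at radius r is drawn at 1 + k1 r^2 times it, then the intrinsics apply), "R" (3x3) and "t" (3): a world point X has camera coordinates R X + t; the wrist camera has in their place "mount" (4x4, takes a point from camera to tool coordinates, whose origin is the TCP and whose axes are the flange's). Camera axes: x right, y down, z forward; pixel columns grow to the right and rows downward; lengths in m; the calibration is good to about 2 mm. A picture is of the moment at which its call begins: read the wrist's pose just before it. There is no depth.
- manip.sign_off(): hands the job in; it is judged then, once.
The state is a dict: "t": time; "q": joint angles; "qd": joint speeds; "tau": joint torques, N m; "tcp_pos": TCP position; "tool_rot": TCP orientation; "force": force on the tool from outside, world axes, zero at the start; "ft_torque": the same for the moment, N m; "finger_gap": opening from 0.0 (shut) to 1.0 (fully open); "gripper_force": force on a finger pad.
Only numpy, scipy, OpenCV 4.12 (cv2) and the standard library are available. Lean on these libraries where they do the work, as an engineer would, in place of code of your own. Each camera call takes 0.05 s, during which the arm holds its last target. There are 200 camera calls.

## Working session

There is one attempt and no reset: what is moved stays moved. The work goes in short steps, Python scripts to look and compute and a tool call to move; the robot and the scene stay as the last step left them, time stands still between calls to the robot, and variables do not carry over. Pictures are saved under pics/ and viewed, at most 10 in all, crops included, and the job is handed in when it is done.

Besides the shell and the picture viewer there is one more tool, called as name(argument=value, ...) on one line, values as JSON. step_arm: Moves the arm, as the interface text tells. Its arguments: {"type":"object","properties":{"commands":{"type":"array","items":{"type":"number"}},"jaw":{"type":"number"},"grip_force":{"type":"number"}},"required":["commands"]}

```bash
mkdir -p pics; cat > h.py <<'E'
import numpy as np, cv2, pickle
from station import manip
def snap(name, fn):
    s=manip.sense(); d=manip.snapshot(name); d['s']=s
    cv2.imwrite('pics/'+fn+'.png', d['pixels']); pickle.dump(d,open(fn+'.pkl','wb')); return d
def load(fn): return pickle.load(open(fn+'.pkl','rb'))
def dist(d): return np.array([d['k1'],0,0,0,0.])
def K(d): return np.array([[d['fx'],0,d['cx']],[0,d['fy'],d['cy']],[0,0,1.]])
def proj(d,X):
    X=np.atleast_2d(X).astype(float); c=X@np.array(d['R']).T+np.array(d['t'])
    p=c[:,:2]/c[:,2:]; r2=(p**2).sum(1,keepdims=True); p=p*(1+d['k1']*r2)
    return p*[d['fx'],d['fy']]+[d['cx'],d['cy']]
def ray(d,uv):
    p=cv2.undistortPoints(np.array(uv,float).reshape(-1,1,2),K(d),dist(d)).reshape(-1,2)
    R=np.array(d['R']);t=np.array(d['t'])
    return -R.T@t, np.c_[p,np.ones(len(p))]@R
def atz(d,uv,z):
    c,r=ray(d,uv); return c+r*((z-c[2])/r[:,2])[:,None]
E
python3 - <<'E'
from h import *
for n in ['scene','top']:
    d=snap(n,n+'0'); print(n,-np.array(d['R']).T@np.array(d['t']),d['fx'],d['k1'])
s=manip.sense(); print(s['tcp_pos'],s['tool_rot'],s['force'],s['t'])
E
```

```text
scene [0.0315092  0.19699675 1.00314199] 462.7210883989271 -0.09998610928609176
top [0.15230897 0.13388805 0.87326752] 363.9306517548113 -0.08044630038983609
[ 0.18572681 -0.59609844  0.23042464] [ 9.88634813e-01  1.50333742e-01  1.98865050e-05 -9.85918461e-04] [ 0.26773755 -0.37915089 -0.43919896] 0.1
```

View pics/scene0.png

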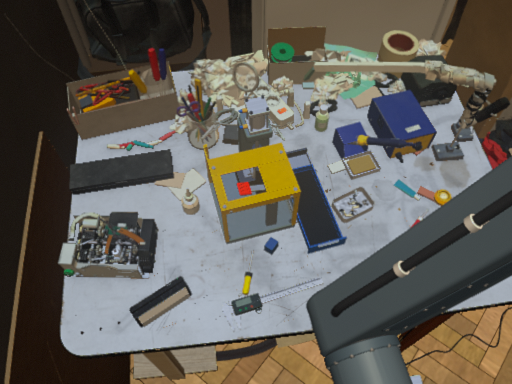

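View pics/top0.png

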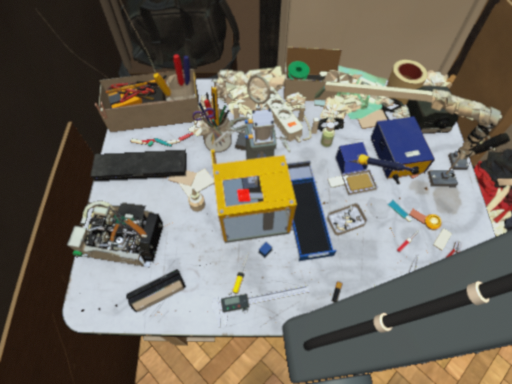

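The guard deck (yellow) is around (253,178) in scene and (254,185) in top. The drawer is to its right, with its front edge near (325,242) in scene and (315,255) in top, and the red pad is near (243,188). I'll enlarge both.

```bash
python3 - <<'E'
from h import *
a=load('scene0')['pixels'][130:260,195:355]; b=load('top0')['pixels'][140:270,200:345]
cv2.imwrite('pics/c1.png',cv2.resize(a,None,fx=5,fy=4.6,interpolation=cv2.INTER_CUBIC)[:598])
cv2.imwrite('pics/c2.png',cv2.resize(b,None,fx=5,fy=4.6,interpolation=cv2.INTER_CUBIC)[:598])
E
```

```text
(no output)
```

View pics/c1.png

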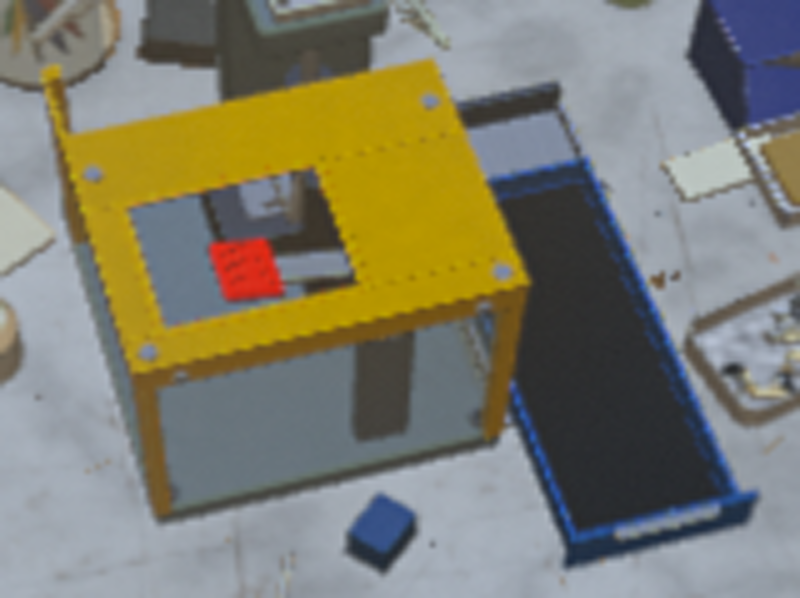

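View pics/c2.png

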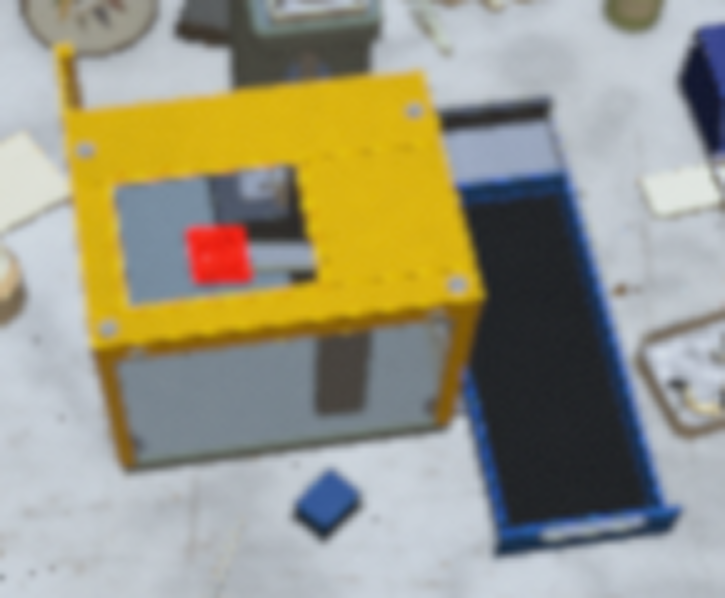

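Deck, window corners, red pad and drawer front plate are all clear in both crops. Next I fit the press pose.

```bash
python3 - <<'E'
from h import *
from scipy.optimize import least_squares
off={'scene0':(195,130),'top0':(200,140)}
P={'scene0':dict(deck=[(135,370),(527,283),(433,60),(68,137)],win=[(165,327),(355,282),(315,168),(130,208)],pad=[(246,270)],dr=[(570,540),(757,493)]),
'top0':dict(deck=[(97,346),(483,297),(420,72),(68,115)],win=[(130,305),(316,272),(296,166),(115,187)],pad=[(218,256)],dr=[(499,543),(678,512)])}
loc=np.array([(-.118,.116),(-.118,-.056),(.016,-.056),(.016,.116)])
wl=np.array([(-.034,.042),(-.034,-.042),(.034,-.042),(.034,.042)])
D={n:load(n) for n in off}
px=lambda n,k:np.array(P[n][k])/[5,4.6]+np.array(off[n])-.4
def rot(a): return np.array([[np.cos(a),-np.sin(a)],[np.sin(a),np.cos(a)]])
def pts(v):
    R=rot(v[2]); return loc@R.T+v[:2], (wl+v[3:5])@R.T+v[:2]
def f(v,ns):
    a,b=pts(v); z=np.full((4,1),.173)
    return np.concatenate([np.r_[proj(D[n],np.c_[a,z])-px(n,'deck'),proj(D[n],np.c_[b,z])-px(n,'win')].ravel() for n in ns])
for ns in (['scene0'],['top0'],['scene0','top0']):
    r=least_squares(f,[.5,-.1,0,-.05,.03],args=(ns,),loss='soft_l1'); v=r.x
    print(ns,v.round(4),'rms',np.sqrt(np.mean(f(v,ns)**2)).round(2)); 
R=rot(v[2]); print('window',v[:2]+R@v[3:5])
for n in off:
    for k,z in(('pad',.153),('dr',.044)):
        w=atz(D[n],px(n,k),z)[:,:2]; print(n,k,w.round(4),'press',((w-v[:2])@R).round(4))
np.save('v.npy',v)
E
```

```text
['scene0'] [ 0.6253  0.1176  0.1511 -0.0651  0.0558] rms 0.62
['top0'] [ 0.6256  0.1199  0.1608 -0.0638  0.0559] rms 0.9
['scene0', 'top0'] [ 0.6254  0.1185  0.1545 -0.0646  0.0561] rms 0.86
window [0.55294596 0.16390735]
scene0 pad [[0.5511 0.1617]] press [[-0.0667  0.0541]]
scene0 dr [[ 0.4452  0.0287]
 [ 0.4596 -0.061 ]] press [[-0.1918 -0.0609]
 [-0.1915 -0.1518]]
top0 pad [[0.5515 0.1639]] press [[-0.0661  0.0563]]
top0 dr [[ 0.4421  0.0314]
 [ 0.4588 -0.0561]] press [[-0.1946 -0.0578]
 [-0.1915 -0.1468]]
```

```bash
cat >> h.py <<'E'
from scipy.spatial.transform import Rotation as Ro
v=np.load('v.npy'); Rp=np.array([[np.cos(v[2]),-np.sin(v[2])],[np.sin(v[2]),np.cos(v[2])]])
def W(x,y,z): return np.r_[v[:2]+Rp@[x,y],z]
def P(w): return np.r_[Rp.T@(np.array(w)[:2]-v[:2]),w[2]]
def goal(*pts, yaw=None):
    s=manip.sense(); T=Ro.from_quat(s['tool_rot']); p=np.array(s['tcp_pos'])
    G=Ro.from_euler('z',v[2] if yaw is None else yaw)*Ro.from_euler('x',np.pi)
    print('t',round(s['t'],2),'press pos',P(p).round(4),'F',np.round(s['force'],2),'turn',(T.inv()*G).as_rotvec(degrees=True).round(2))
    for x in pts: print(np.round(x,3),'shift mm',(T.inv().apply(np.array(x)-p)*1000).round(1))
E
python3 - <<'E'
from h import *
goal([.44,-.25,.23],W(-.24,-.106,.23),W(-.24,-.106,.024))
E
```

```text
t 0.1 press pos [-0.5444 -0.6384  0.2304] F [ 0.27 -0.38 -0.44] turn [-0.11 -0.01  8.44]
[ 0.44 -0.25  0.23] shift mm [ 345.7 -254.9    1. ]
[ 0.405 -0.023  0.23 ] shift mm [ 379.3 -481.9    1.5]
[ 0.405 -0.023  0.024] shift mm [ 379.2 -481.5  207.5]
```

step_arm(commands=[0.038,-0.028,0,0,0,1,0.076,-0.056,0,0,0,2,0.114,-0.084,0,0,0,3,0.152,-0.112,0,0,0,4,0.19,-0.14,0,0,0,5,0.228,-0.168,0,0,0,6,0.266,-0.196,0,0,0,7,0.304,-0.224,0,0,0,8,0.335,-0.255,0,0,0,8.4,0.346,-0.295,0,0,0,8.4], jaw=0)

```text
t: 1.1
tcp_pos: [0.4311, -0.2113, 0.2313]
tool_rot: [0.997, 0.078, 0.001, 0.001]
force: [0.0, -0.0, -0.8]
finger_gap: 0.001
gripper_force: 0.0
```

```bash
python3 - <<'E'
from h import *
goal(W(-.24,-.106,.23),W(-.24,-.106,.024))
E
```

```text
t 1.1 press pos [-0.2428 -0.2959  0.2313] F [ 0.03 -0.01 -0.76] turn [ 0.1  -0.14  0.1 ]
[ 0.405 -0.023  0.23 ] shift mm [   3.1 -189.9    1. ]
[ 0.405 -0.023  0.024] shift mm [   2.7 -190.3  207. ]
```

step_arm(commands=[0.0,-0.04,0,0,0,0,0.001,-0.08,0,0,0,0,0.002,-0.12,0,0,0,0,0.003,-0.16,0,0,0,0,0.003,-0.19,0,0,0,0,0.003,-0.19,0.03,0,0,0,0.003,-0.19,0.06,0,0,0,0.003,-0.19,0.09,0,0,0,0.003,-0.19,0.1,0,0,0,0.003,-0.19,0.1,0,0,0])

```text
t: 2.1
tcp_pos: [0.4007, -0.0236, 0.1298]
tool_rot: [0.997, 0.078, -0.002, -0.001]
force: [-0.4, 0.3, 0.0]
finger_gap: -0.002
gripper_force: 0.0
```

```bash
python3 - <<'E'
from h import *
goal(W(-.24,-.106,.024))
d=snap('wrist','w1'); e=snap('top','top1')
a=e['pixels'][150:300,190:390]
cv2.imwrite('pics/w1b.png',np.vstack([cv2.resize(d['pixels'],(400,300)),cv2.resize(a,(400,300))]))
print(d['mount'])
E
```

```text
t 2.1 press pos [-0.2439 -0.1058  0.1298] F [-0.42  0.34  0.01] turn [-0.13  0.24  0.04]
[ 0.405 -0.023  0.024] shift mm [  4.3   0.5 105.8]
[[ 4.71992291e-04 -9.65151996e-01 -2.61689514e-01  6.66155447e-02]
 [ 9.99999828e-01  5.46703030e-04 -2.12692172e-04  6.48641507e-04]
 [ 3.48346725e-04 -2.61689368e-01  9.65152088e-01 -1.43507209e-01]
 [ 0.00000000e+00  0.00000000e+00  0.00000000e+00  1.00000000e+00]]
```

View pics/w1b.png

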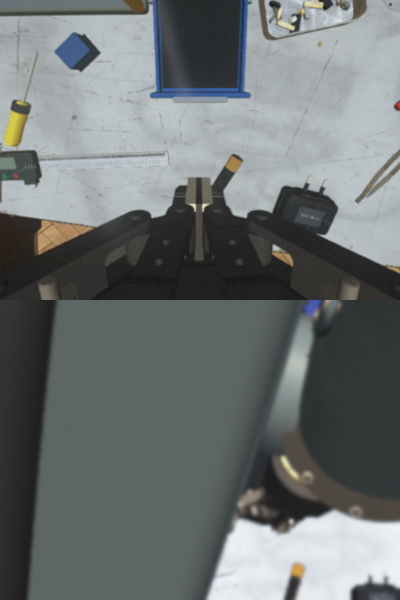

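Upper half shows the wrist view. The drawer front spans x 152–250 at row ~95, centred on the fingers (~199), with nothing in the way. The wrist camera sits 67 mm ahead of the fingers and would hit the press head later, so I'll turn the tool half round first.

```bash
python3 -c "
from h import *
print(np.round(manip.sense()['q'],3))"
```

```text
[-0.339  0.426  2.07  -0.     0.645  1.077]
```

step_arm(commands=[0,0,0,0,0,-8.5,0,0,0,0,0,-17,0,0,0,0,0,-25.5,0,0,0,0,0,-34,0,0,0,0,0,-42.5,0,0,0,0,0,-51,0,0,0,0,0,-59.5,0,0,0,0,0,-68,0,0,0,0,0,-76.5,0,0,0,0,0,-85])

```text
t: 3.2
tcp_pos: [0.4029, -0.0243, 0.1325]
tool_rot: [0.68, 0.733, 0.001, 0.001]
force: [-0.0, -0.6, -0.6]
finger_gap: -0.002
gripper_force: 0.0
```

step_arm(commands=[0,0,0,0,0,-8.5,0,0,0.01,0,0,-17,0,0,0.02,0,0,-25.5,0,0,0.03,0,0,-34,0,0,0.04,0,0,-42.5,0,0,0.05,0,0,-51,0,0,0.06,0,0,-59.5,0,0,0.07,0,0,-68,0,0,0.08,0,0,-76.5,0,0,0.09,0,0,-85])

```text
t: 4.2
tcp_pos: [0.4034, -0.0245, 0.0419]
tool_rot: [0.007, 1.0, -0.001, 0.002]
force: [-0.2, 0.2, 0.3]
finger_gap: 0.0
gripper_force: 0.0
```

```bash
python3 - <<'E'
from h import *
goal(W(-.24,-.107,.024),W(-.207,-.107,.024),W(-.16,-.107,.024),W(-.155,-.107,.024),yaw=v[2]+np.pi)
E
```

```text
t 4.2 press pos [-0.2414 -0.1071  0.0419] F [-0.19  0.18  0.32] turn [-0.08  0.18 -9.62]
[ 0.405 -0.024  0.024] shift mm [-1.3  0.4 17.9]
[ 0.437 -0.019  0.024] shift mm [-33.8   5.9  18. ]
[ 0.484 -0.012  0.024] shift mm [-80.1  13.7  18.2]
[ 0.489 -0.011  0.024] shift mm [-85.1  14.6  18.2]
```

step_arm(commands=[0,0,0.009,0,0,-5,0,0,0.018,0,0,-9.6,-0.005,0.001,0.018,0,0,-9.6,-0.01,0.002,0.018,0,0,-9.6,-0.015,0.003,0.018,0,0,-9.6,-0.02,0.0035,0.018,0,0,-9.6,-0.025,0.0045,0.018,0,0,-9.6,-0.03,0.0055,0.018,0,0,-9.6,-0.033,0.006,0.018,0,0,-9.6,-0.035,0.006,0.018,0,0,-9.6])

```text
t: 5.2
tcp_pos: [0.4375, -0.0186, 0.0233]
tool_rot: [-0.074, 0.997, -0.0, 0.0]
force: [-0.2, -0.5, 0.3]
finger_gap: 0.003
gripper_force: 0.0
```

```bash
python3 - <<'E'
from h import *
goal(W(-.17,-.107,.024),W(-.16,-.107,.024),W(-.155,-.107,.024),yaw=v[2]+np.pi)
E
```

```text
t 5.2 press pos [-0.2068 -0.1065  0.0233] F [-0.24 -0.5   0.26] turn [-0.    0.01 -0.35]
[ 0.474 -0.013  0.024] shift mm [-36.8  -0.2  -0.7]
[ 0.484 -0.012  0.024] shift mm [-46.8  -0.2  -0.7]
[ 0.489 -0.011  0.024] shift mm [-51.8  -0.1  -0.7]
```

step_arm(commands=[-0.004,0,0,0,0,0,-0.008,0,0,0,0,0,-0.012,0,0,0,0,0,-0.016,0,0,0,0,0,-0.02,0,0,0,0,0,-0.024,0,0,0,0,0,-0.028,0,0,0,0,0,-0.032,0,0,0,0,0,-0.035,0,0,0,0,0,-0.037,0,0,0,0,0])

```text
t: 6.2
tcp_pos: [0.4742, -0.0132, 0.0233]
tool_rot: [-0.074, 0.997, -0.0, 0.0]
force: [-2.1, 0.9, -0.3]
finger_gap: -0.003
gripper_force: 0.8
```

step_arm(commands=[-0.001,0,0,0,0,0,-0.002,0,0,0,0,0,-0.003,0,0,0,0,0,-0.004,0,0,0,0,0,-0.005,0,0,0,0,0,-0.006,0,0,0,0,0,-0.007,0,0,0,0,0,-0.007,0,0,0,0,0,-0.007,0,0,0,0,0,-0.007,0,0,0,0,0])

```text
t: 7.2
tcp_pos: [0.481, -0.0123, 0.0234]
tool_rot: [-0.074, 0.997, -0.0, 0.0]
force: [-1.2, 1.1, -0.8]
finger_gap: 0.002
gripper_force: 0.4
```

step_arm(commands=[-0.001,0,0,0,0,0,-0.002,0,0,0,0,0,-0.003,0,0,0,0,0,-0.004,0,0,0,0,0,-0.005,0,0,0,0,0,-0.005,0,0,0,0,0,-0.005,0,0,0,0,0,-0.005,0,0,0,0,0,-0.005,0,0,0,0,0,-0.005,0,0,0,0,0])

```text
t: 8.2
tcp_pos: [0.4839, -0.0116, 0.0233]
tool_rot: [-0.074, 0.997, 0.0, -0.002]
force: [-4.7, -3.2, 1.1]
finger_gap: 0.001
gripper_force: 2.6
```

step_arm(commands=[-0.001,0,0,0,0,0,-0.002,0,0,0,0,0,-0.002,0,0,0,0,0,-0.002,0,0,0,0,0,-0.002,0,0,0,0,0,-0.002,0,0,0,0,0,-0.002,0,0,0,0,0,-0.002,0,0,0,0,0,-0.002,0,0,0,0,0,-0.002,0,0,0,0,0])

```text
t: 9.2
tcp_pos: [0.4838, -0.0112, 0.0231]
tool_rot: [-0.075, 0.997, 0.001, -0.004]
force: [-8.1, -4.6, 4.0]
finger_gap: 0.002
gripper_force: 4.4
```

Drawer is at its stop: no further motion and the force is rising. Backing off.

step_arm(commands=[0.006,0,0,0,0,0,0.016,0,0,0,0,0,0.036,0,0,0,0,0,0.05,0,0,0,0,0,0.05,0,-0.04,0,0,0,0.05,0,-0.08,0,0,0,0.05,0,-0.12,0,0,0,0.05,0,-0.16,0,0,0,0.05,0,-0.2,0,0,0,0.05,0,-0.23,0,0,0])

```text
t: 10.2
tcp_pos: [0.4388, -0.0186, 0.256]
tool_rot: [-0.074, 0.997, -0.001, 0.002]
force: [0.1, -0.7, -0.8]
finger_gap: 0.0
gripper_force: 0.0
```

```bash
python3 - <<'E'
from h import *
goal(W(*v[3:5],.25),W(v[3]-.06,v[4],.25),yaw=v[2]+np.pi)
E
```

```text
t 10.2 press pos [-0.2055 -0.1067  0.256 ] F [ 0.11 -0.71 -0.82] turn [-0.1   0.25 -0.36]
[0.553 0.164 0.25 ] shift mm [-139.8  163.7    6.3]
[0.494 0.155 0.25 ] shift mm [-79.8 163.3   6. ]
```

step_arm(commands=[-0.012,0.025,0,0,0,0,-0.024,0.05,0,0,0,0,-0.036,0.075,0,0,0,0,-0.048,0.1,0,0,0,0,-0.06,0.125,0,0,0,0,-0.072,0.15,0,0,0,0,-0.08,0.163,0,0,0,0,-0.08,0.163,0,0,0,0,-0.08,0.163,0,0,0,0,-0.08,0.163,0,0,0,0])

```text
t: 11.2
tcp_pos: [0.4928, 0.1535, 0.2532]
tool_rot: [-0.074, 0.997, -0.0, -0.0]
force: [-0.6, -0.1, -0.8]
finger_gap: 0.001
gripper_force: 0.0
```

```bash
python3 - <<'E'
from h import *
d=snap('wrist','w2')
s=d['s']; T=np.eye(4);T[:3,:3]=Ro.from_quat(s['tool_rot']).as_matrix();T[:3,3]=s['tcp_pos']
C=np.linalg.inv(T@np.array(d['mount'])); d['R']=C[:3,:3]; d['t']=C[:3,3]
pickle.dump(d,open('w2.pkl','wb'))
wl=np.array([(-.034,.042),(-.034,-.042),(.034,-.042),(.034,.042)])+v[3:5]
pr=proj(d,[W(a,b,.173) for a,b in wl]); pp=proj(d,[W(*v[3:5],.153)])
im=d['pixels'].copy()
for p in np.r_[pr,pp]: cv2.drawMarker(im,tuple(int(i) for i in p.round()),(0,255,0),0,10,1)
print(pr.round(1),pp.round(1)); cv2.imwrite('pics/w2m.png',cv2.resize(im,None,fx=1.5,fy=1.5))
goal(W(*v[3:5],.25),W(*v[3:5],.16),W(*v[3:5],.126),yaw=v[2]+np.pi)
E
```

```text
[[312.1 230.9]
 [201.3 231.6]
 [205.6 309.2]
 [308.6 308.6]] [[256.7 259.6]]
t 11.25 press pos [-0.1256  0.0549  0.2532] F [0.01 0.01 0.23] turn [-0.01 -0.03 -0.44]
[0.553 0.164 0.25 ] shift mm [-61.    1.6   3.2]
[0.553 0.164 0.16 ] shift mm [-61.    1.6  93.2]
[0.553 0.164 0.126] shift mm [-61.1   1.6 127.2]
```

View pics/w2m.png

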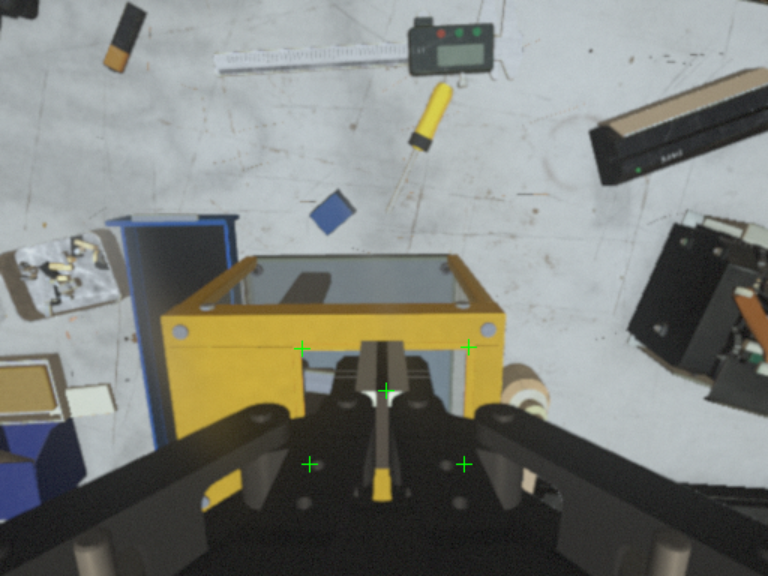

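The projected front window corners (302,349) and (469,347) match the seen ones at about (303,350) and (466,349), so the pose is good to about 1 mm. The drawer lies level with the press. Next I check finger linkage clearance against the window.

```bash
python3 - <<'E'
from h import *
d=load('w2'); M=np.array(d['mount'])
uv=np.array([(238,425),(250,412),(265,405),(290,410),(335,400),(335,365),(357,345),(428,380),(535,425),(500,405)])/1.5
p=cv2.undistortPoints(uv.reshape(-1,1,2),K(d),dist(d)).reshape(-1,2); r=np.c_[p,np.ones(len(p))]@M[:3,:3].T
for x in (.012,0):
    q=M[:3,3]+r*((x-M[0,3])/r[:,0])[:,None]; print(x,(q*1000).round(0).tolist())
E
```

```text
0.012 [[12.0, -30.0, -56.0], [12.0, -29.0, -51.0], [12.0, -27.0, -48.0], [12.0, -21.0, -50.0], [12.0, -11.0, -46.0], [12.0, -13.0, -27.0], [12.0, -8.0, -13.0], [12.0, 11.0, -36.0], [12.0, 31.0, -56.0], [12.0, 26.0, -48.0]]
0 [[0.0, -37.0, -37.0], [0.0, -36.0, -30.0], [0.0, -32.0, -27.0], [0.0, -25.0, -29.0], [0.0, -14.0, -24.0], [0.0, -16.0, -1.0], [0.0, -9.0, 17.0], [0.0, 14.0, -11.0], [0.0, 38.0, -37.0], [0.0, 32.0, -27.0]]
```

step_arm(commands=[-0.02,0,0,0,0,-0.4,-0.04,0.001,0,0,0,-0.4,-0.055,0.0015,0,0,0,-0.4,-0.061,0.0015,0,0,0,-0.4,-0.061,0.0015,0,0,0,-0.4,-0.061,0.0015,0.02,0,0,-0.4,-0.061,0.0015,0.04,0,0,-0.4,-0.061,0.0015,0.06,0,0,-0.4,-0.061,0.0015,0.075,0,0,-0.4,-0.061,0.0015,0.085,0,0,-0.4])

```text
t: 12.25
tcp_pos: [0.5516, 0.1645, 0.1672]
tool_rot: [-0.077, 0.997, -0.0, -0.001]
force: [-0.7, 0.0, -0.1]
finger_gap: 0.001
gripper_force: 0.0
```

```bash
python3 - <<'E'
from h import *
goal(W(*v[3:5],.153),W(*v[3:5],.126),yaw=v[2]+np.pi)
E
```

```text
t 12.25 press pos [-0.0659  0.0568  0.1672] F [-0.72  0.03 -0.05] turn [ 0.01 -0.17  0.02]
[0.553 0.164 0.153] shift mm [-1.3 -0.8 14.2]
[0.553 0.164 0.126] shift mm [-1.4 -0.8 41.2]
```

Pressing down, with a slight drift toward the shaft. The shaft is at −y, which is also −y in the tool frame after the half turn… I'll just keep it centred.

step_arm(commands=[-0.001,0,0.006,0,0,0,-0.001,0,0.011,0,0,0,-0.001,0,0.015,0,0,0,-0.001,0,0.019,0,0,0,-0.001,0,0.023,0,0,0,-0.001,0,0.027,0,0,0,-0.001,0,0.031,0,0,0,-0.001,0,0.034,0,0,0,-0.001,0,0.036,0,0,0,-0.001,0,0.036,0,0,0])

```text
t: 13.25
tcp_pos: [0.5547, 0.1655, 0.1323]
tool_rot: [-0.078, 0.997, 0.0, 0.0]
force: [0.5, 4.0, 4.6]
finger_gap: 0.001
gripper_force: 2.2
```

step_arm(commands=[0,0,0.001,0,0,0,0,0,0.002,0,0,0,0,0,0.003,0,0,0,0,0,0.004,0,0,0,0,0,0.005,0,0,0,0,0,0.006,0,0,0,0,0,0.006,0,0,0,0,0,0.006,0,0,0,0,0,0.006,0,0,0,0,0,0.006,0,0,0])

```text
t: 14.25
tcp_pos: [0.5547, 0.1651, 0.1266]
tool_rot: [-0.077, 0.997, 0.0, 0.0]
force: [0.1, 4.7, 5.4]
finger_gap: -0.001
gripper_force: 3.3
```

step_arm(commands=[0,0,0.001,0,0,0,0,0,0.002,0,0,0,0,0,0.003,0,0,0,0,0,0.004,0,0,0,0,0,0.004,0,0,0,0,0,0.004,0,0,0,0,0,0.004,0,0,0,0,0,0.004,0,0,0,0,0,0.004,0,0,0,0,0,0.004,0,0,0])

```text
t: 15.25
tcp_pos: [0.5549, 0.1651, 0.1255]
tool_rot: [-0.078, 0.997, -0.0, 0.001]
force: [-3.7, 2.8, 22.2]
finger_gap: 0.001
gripper_force: 11.4
```

```bash
python3 - <<'E'
from h import *
goal(W(*v[3:5],.12),yaw=v[2]+np.pi); d=snap('scene','s3'); w=snap('wrist','w3')
a=cv2.resize(d['pixels'][100:260,180:370],(600,500),interpolation=cv2.INTER_CUBIC)
cv2.imwrite('pics/s3.png',np.hstack([a[:, :400],cv2.resize(w['pixels'],(400,300))[:300].repeat(1,0) if 0 else cv2.copyMakeBorder(cv2.resize(w['pixels'],(400,300)),0,200,0,0,0)]))
E
```

```text
t 15.25 press pos [-0.0625  0.0569  0.1255] F [-3.68  2.82 22.25] turn [-0.03  0.13  0.05]
[0.553 0.164 0.12 ] shift mm [ 2.1 -0.8  5.5]
```

View pics/s3.png

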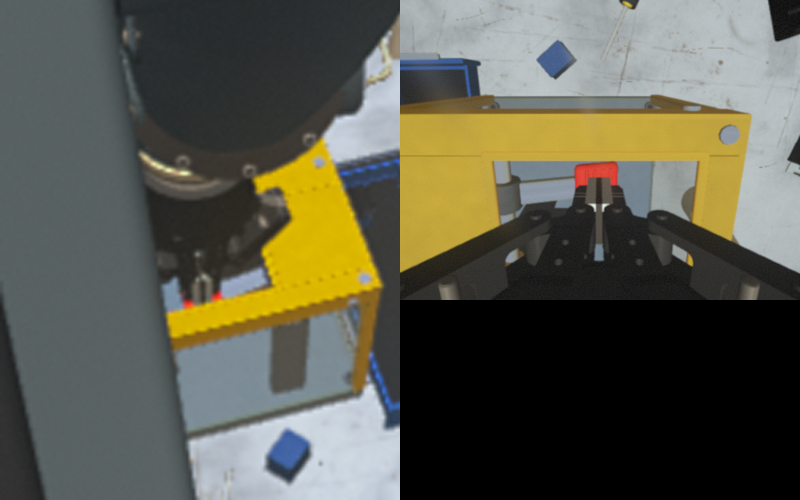

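The pad is under the tips inside the window. It halted at z 0.1255 with the force up to 22 N, which is the bottom stop. Releasing straight up.

step_arm(commands=[0,0,-0.005,0,0,0,0,0,-0.01,0,0,0,0,0,-0.018,0,0,0,0,0,-0.026,0,0,0,0,0,-0.036,0,0,0,0,0,-0.05,0,0,0,0,0,-0.07,0,0,0,0,0,-0.09,0,0,0,0,0,-0.11,0,0,0,0,0,-0.135,0,0,0])

```text
t: 16.35
tcp_pos: [0.5526, 0.1644, 0.257]
tool_rot: [-0.077, 0.997, -0.0, -0.002]
force: [0.1, -0.7, -0.0]
finger_gap: 0.004
gripper_force: 0.0
```

step_arm(commands=[0.02,0,0,0,0,0,0.05,-0.02,0,0,0,0,0.08,-0.06,0,0,0,0,0.09,-0.1,0,0,0,0,0.09,-0.15,0,0,0,0,0.09,-0.2,0,0,0,0,0.09,-0.25,0,0,0,0,0.09,-0.3,0,0,0,0,0.09,-0.35,0,0,0,0,0.09,-0.4,0,0,0,0])

```text
t: 17.35
tcp_pos: [0.526, -0.2459, 0.2569]
tool_rot: [-0.077, 0.997, 0.001, -0.001]
force: [0.9, 0.9, 0.3]
finger_gap: 0.0
gripper_force: 0.0
```

```bash
python3 - <<'E'
from h import *
goal(W(0,0,0)); d=snap('scene','s4'); e=snap('top','t4')
cv2.imwrite('pics/s4.png',np.vstack([cv2.resize(x,(600,300),interpolation=cv2.INTER_CUBIC) for x in (d['pixels'][120:260,190:400],e['pixels'][130:270,190:400])]))
E
```

```text
t 17.35 press pos [-0.1543 -0.3447  0.2569] F [0.92 0.95 0.3 ] turn [ 2.2000e-01  1.4000e-01 -1.7999e+02]
[0.625 0.118 0.   ] shift mm [-155.   344.3  257.1]
```

View pics/s4.png

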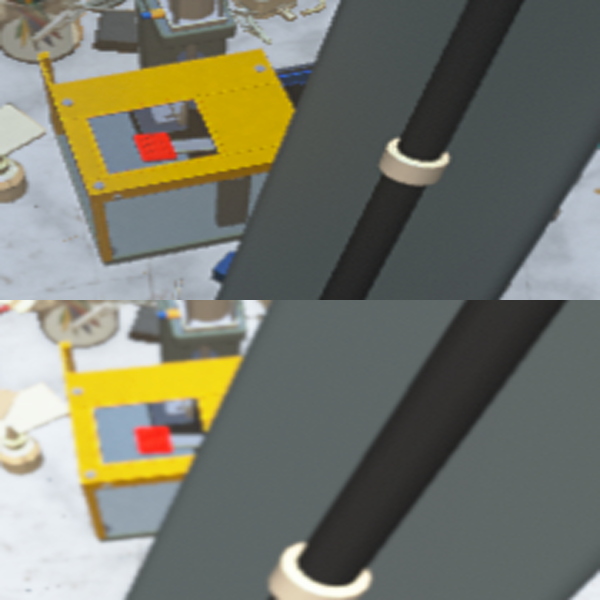

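The lever is back up and the pad shows red in the window, but the arm hides the drawer. I'll move farther right.

step_arm(commands=[0.02,-0.03,0,0,0,0,0.045,-0.065,0,0,0,0,0.07,-0.1,0,0,0,0,0.095,-0.135,0,0,0,0,0.12,-0.17,0,0,0,0,0.145,-0.2,0,0,0,0,0.17,-0.23,0,0,0,0,0.2,-0.26,0,0,0,0,0.23,-0.29,0,0,0,0,0.26,-0.31,0,0,0,0])

```text
t: 18.45
tcp_pos: [0.3408, -0.5808, 0.2554]
tool_rot: [-0.052, 0.999, -0.006, -0.017]
force: [-0.3, 0.3, 0.7]
finger_gap: -0.001
gripper_force: 0.0
```

```bash
python3 - <<'E'
from h import *
goal(W(0,0,0)); d=snap('scene','s5'); e=snap('top','t5')
print([proj(x,[W(.03,-.105,.02),W(-.148,-.105,.044)]).round(0).tolist() for x in (d,e)])
cv2.imwrite('pics/s5.png',np.vstack([cv2.resize(x,(600,300),interpolation=cv2.INTER_CUBIC) for x in (d['pixels'][120:260,190:400],e['pixels'][130:270,190:400])]))
E
```

```text
t 18.45 press pos [-0.3889 -0.6471  0.2554] F [-0.33  0.33  0.66] turn [ -3.08   0.8  177.03]
[0.625 0.118 0.   ] shift mm [-363.7  668.6  236.4]
[[[295.0, 170.0], [320.0, 226.0]], [[298.0, 181.0], [314.0, 237.0]]]
```

View pics/s5.png

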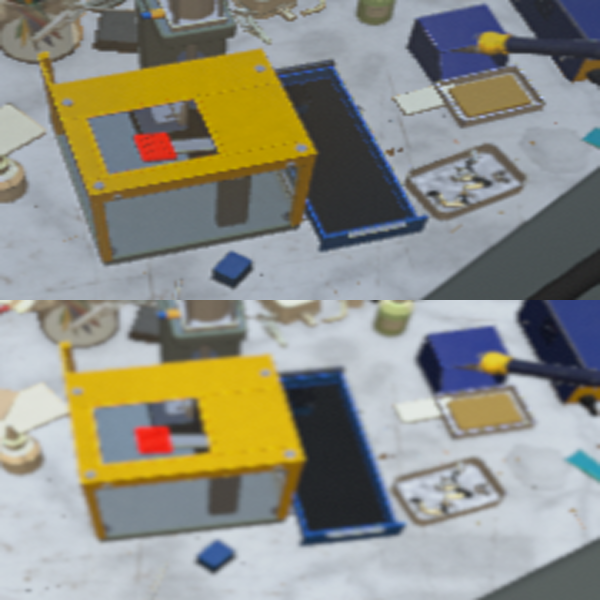

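The drawer is home, with its front near (370,232) in the crop, and the tin and other bystanders have not moved. The relay is not clear in the dark drawer, so I'll brighten that area.

```bash
python3 - <<'E'
from h import *
L=[]
for n,(r0,c0) in (('s5',(140,280)),('t5',(150,280))):
    x=load(n)['pixels'][r0:r0+75,c0:c0+50]
    x=(255*(x/255.)**.45).astype(np.uint8); L.append(cv2.resize(x,(400,600),interpolation=cv2.INTER_CUBIC))
cv2.imwrite('pics/s5z.png',np.hstack(L))
d=load('t5'); 
print(proj(d,[W(.03,-.066,.037),W(.03,-.09,.02)]))
E
```

```text
[[284.6912667  179.24959971]
 [292.85954876 181.35840623]]
```

View pics/s5z.png

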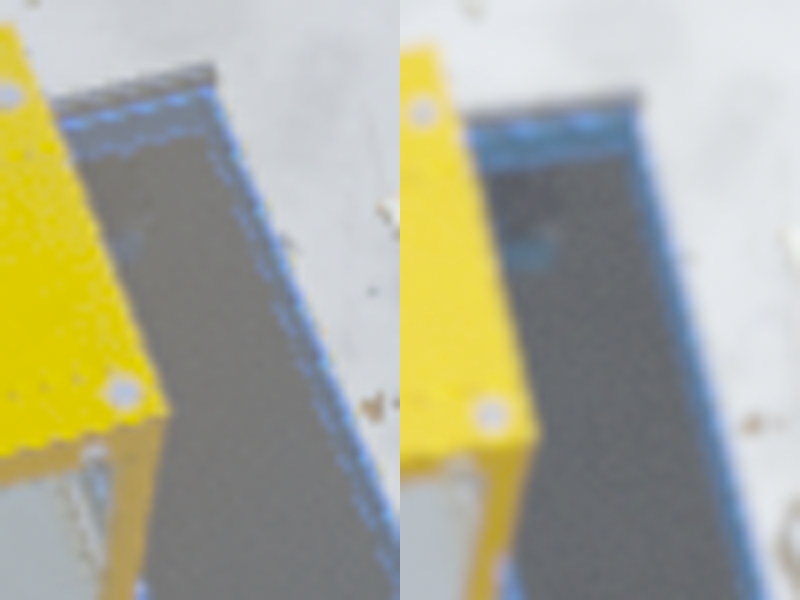

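Both crops show an object by the drawer's left rear: a dark base with a blue patch, at about (125,240) and (530,240). It was not there before. I'll check its position in both views.

```bash
python3 - <<'E'
from h import *
for n,(r0,c0),uv in (('s5',(140,280),(125,240)),('t5',(150,280),(528,245))):
    p=np.array([uv[0]%400,uv[1]])/8+[c0,r0]
    for z in(.013,.03): print(n,p,z,P(atz(load(n),[p],z)[0]).round(3))
print(manip.sense()['t'])
E
```

```text
s5 [295.625 170.   ] 0.013 [ 0.034 -0.107  0.013]
s5 [295.625 170.   ] 0.03 [ 0.023 -0.102  0.03 ]
t5 [296.    180.625] 0.013 [ 0.035 -0.101  0.013]
t5 [296.    180.625] 0.03 [ 0.025 -0.097  0.03 ]
18.55
```

```bash
python3 -c "
from station import manip
print(manip.sign_off())"
```

```text
the job is handed in; nothing more can be done
None
```

The job is handed in: the drawer is fully home, the lever was pressed to its stop and sprang back up, the relay shows in the drawer in both cameras (faint but at the expected spot), and I saw no contact with the guard or bystanders.

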